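Square a red cover up in the corner stop

TASK

Push the loose red sheet-metal cover along the bench into the aluminium corner stop, so that one long side lies flush against the long rail and one end butts against the short end stop. Only push it: it must stay flat on the bench, never lifted or tipped up. Leave the other things on the bench where they are, and finish with the hand clear.

Things in the scene. Friction and masses are not known exactly. Their poses are not given: they have to be found in the camera images.
- red_cover: the loose folded red steel cover lying open side down like an upturned tray: 96 mm (its x) by 160 mm (its y), 36 mm high, about 0.4 kg, closed top and four closed upright sides, five black slots across the top; too wide to grip; its paint slides easily along the aluminium. Origin at the centre of its underside, on the bench; z up. The two ways round (half a turn) are equal
- corner_stop: fixed L of aluminium bar, 25 mm wide, 30 mm high. Origin at the inside corner, at bench level; x points away from the robot, z up. Long rail: 400 mm from the corner along -y, its face is the plane x = 0, facing -x. Short end stop: 140 mm along -x, its face is the plane y = 0, facing -y. The cover is home with its origin at x = -48 mm, y = -80 mm in this frame, axes parallel
- cap_left: round black plastic cap, flange 48 mm across and 12 mm high, knob 38 mm across, 34 mm high in all; origin at the centre of its underside. Stands on the robot's side of the short end stop; to be left alone
- cap_right: round black plastic cap, flange 48 mm across and 12 mm high, knob 38 mm across, 34 mm high in all; origin at the centre of its underside. Stands beyond the open end of the long rail, to the right; to be left alone
- tape_roll: roll of blue tape lying flat on the left of the short end stop, 90 mm across, 25 mm high; origin at the centre of its underside; to be left alone
- marker: white and blue marker pen, 105 mm long (its x), 13 mm thick, lying behind the long rail; origin at the middle of its underside; to be left alone
- screwdriver: red-handled screwdriver, about 200 mm long and 30 mm thick, lying on the left of the bench along its x; to be left alone
Not all that is in view belongs to the job. What is shaped like the red_cover but blue, pink or turquoise is not meant.

How it is judged:
By the outcome, as a careful person would: the job done as asked, in the order asked, and still so for the second after the job is handed in, with the robot touching nothing.
It also fails if it takes over 51 s, if anything falls off the work surface, if the arm or the gripper's body presses on something with over 40 N, if the wrist force passes 120 N, or if a joint passes its speed limit or range.

ROBOT

A 7-joint arm with a two-finger parallel gripper is mounted at the origin on the work surface. World frame = base frame: x ahead of the robot, y to its left, z up, the work surface at z = 0. Lengths are in m, angles in rad, forces in N, time in s.
With the tool pointing down it reaches from about 0.375 to 0.925 m from the base axis. Payload 3.1 kg.
Tool frame: the origin (TCP) lies between the finger pads; the fingertips stand 19 mm ahead of it and the grasp point (between the pads) is the TCP; z points along the fingers, y is the line along which they close (so a half turn about z gives the same grasp; the last joint's range is limited). The gripper opens to 85 mm and grips with 20 to 120 N. Pads are 22 mm wide; open, the fingers measure 114 mm over their backs; the gripper's body (76 mm by 85 mm) begins 54 mm behind the grasp point. The pads swing forward as they close: fully open they stand 13 mm farther back than shut.
Start: joints at [1.064, 0.383, 0.044, 1.598, -0.018, 1.161, -0.05], TCP at [0.258, -0.596, 0.25] pointing down, gripper open.
Joint ranges: [-2.61, 2.61], [-0.41, 2.15], [-1.48, 1.57], [0, 2.5], [-1.57, 4.71], [0.05, 1.97], [-2.85, 2.85]. Speed limits (rad/s): [2.79, 2.79, 3.14, 3.14, 3.14, 3.14, 3.14].

INTERFACE

Orientations are given as a unit quaternion [x, y, z, w].
In Python, from bench import move_ptp, movel, move_j, move_gripper, pause, inverse_kinematics, read_camera, camera_params, MotionError, sign_off, look_for, tip_of, read_time_s, read_qpos, read_joint_vel, read_effort, read_eef_pos, read_tcp_rot, read_ft_force, read_ft_torque, read_finger_gap, read_grasp_force gives the robot as it stands. Calls block until the motion is done:
- move_ptp(position, orientation): joint-space move of the TCP to a pose.
- movel(position, orientation=None, speed=0.15): straight line of the TCP; orientation=None keeps the orientation; speed is the mean speed in m/s.
- move_j(angles): joint-space move.
- move_gripper(opening, effort=None): finger opening in m; effort is the grip in N (None keeps the last); returns when the fingers have stopped.
- pause(seconds).
- inverse_kinematics(position, orientation): joint angles nearest the present ones, or None.
- read_camera(name): name is "scene" or "top"; returns the picture (420x560x3 uint8, red, green, blue); there is no depth.
- camera_params(name): a dict with "K" (3x3 intrinsics, pixels), "camera_from_world" (4x4, takes a point from world to camera coordinates). Camera axes: x right, y down, z forward; pixel columns grow to the right and rows downward; lengths in m; the calibration is good to about 2 mm. A picture is of the moment at which its call begins. camera_params takes no time and is no camera call.
A pose or a line that the arm cannot do raises MotionError and nothing moves.
- sign_off(): hands the job in; it is judged then, once.
Trained networks look in the newest picture that a camera, given by its name, has taken for a name from the list of things; names that differ only in an ending like _2 or _b are one class to them, and where a whole thing is asked for, a point or a joint stands for the part that bears it (a point fixed in the world has none). Each returns a list of dicts, best first, with "confidence" (0 to 1); they miss things now and then, are a little off and sometimes report something else, mostly with a low value. They report only what shows in the picture. A call takes as long as a camera call. They do not tell look-alikes from the thing itself.
- look_for(camera, name): "at" ([column, row] in pixels, amid what is visible of it).
- tip_of(camera, name): "at" ([column, row] in pixels: a listed point, or the origin of a listed thing).
Readings, each from a call of its own:
- read_time_s(): time.
- read_qpos(): joint angles.
- read_joint_vel(): joint speeds.
- read_effort(): joint torques, N m.
- read_eef_pos(): TCP position.
- read_tcp_rot(): TCP orientation.
- read_ft_force(): force on the tool from outside, world axes, zero at the start.
- read_ft_torque(): the same for the moment, N m.
- read_finger_gap(): finger opening in m.
- read_grasp_force(): force on a finger pad.
Only numpy, scipy, OpenCV 4.12 (cv2) and the standard library are available. Lean on these libraries where they do the work, as an engineer would, in place of code of your own. Each camera call takes 0.05 s, during which the arm holds its last target. There are 200 camera calls.

## Working session

There is one attempt and no reset: what is moved stays moved. The work goes in short steps, each a Python script; the robot and the scene stay as the last script left them, time stands still between calls to the robot, and variables do not carry over. Pictures are saved under pics/ and viewed, at most 10 in all, crops included, and the job is handed in when it is done.

```bash
ls; mkdir -p pics; python3 - <<'E'
from bench import *
import cv2
for c in("scene","top"):
    im=read_camera(c); cv2.imwrite(f"pics/{c}0.png",im[:,:,::-1])
    p=camera_params(c); print(c,p["K"],p["camera_from_world"])
    for n in("red_cover","corner_stop","cap_left","cap_right","tape_roll"):
        print(n,[(d["at"],round(d["confidence"],2)) for d in tip_of(c,n)[:4]])
print(read_time_s(),read_eef_pos(),read_tcp_rot())
E
```

```text
pics
scene [[411.07710205   0.         273.93930079]
 [  0.         411.07710205 205.52627686]
 [  0.           0.           1.        ]] [[-0.25312507  0.96738489 -0.00970476  0.19225353]
 [ 0.77876622  0.19779911 -0.59531394 -0.39221481]
 [-0.57397812 -0.15824662 -0.80343458  1.41215989]
 [ 0.          0.          0.          1.        ]]
red_cover [([224.4, 153.2], 0.95), ([245.2, 214.4], 0.93), ([165.8, 124.4], 0.93)]
corner_stop [([308.9, 260.4], 0.76)]
cap_left [([317.6, 208.8], 0.76), ([243.6, 268.7], 0.67)]
cap_right [([161.5, 201.2], 0.67)]
tape_roll [([355.5, 250.7], 0.65), ([242.1, 271.0], 0.54)]
top [[446.56927603   0.         282.36629651]
 [  0.         446.56927603 212.61660015]
 [  0.           0.           1.        ]] [[-0.10403687 -0.99457217 -0.00159277 -0.01570931]
 [-0.9683651   0.10166045 -0.22789072  0.53288808]
 [ 0.22681568 -0.02216666 -0.97368541  1.04426703]
 [ 0.          0.          0.          1.        ]]
red_cover [([363.2, 268.8], 0.88), ([301.4, 201.1], 0.84), ([453.0, 295.8], 0.82), ([224.7, 298.6], 0.8)]
corner_stop [([223.9, 174.1], 0.59)]
cap_left [([237.8, 235.4], 0.73)]
cap_right [([388.7, 183.9], 0.73)]
tape_roll [([190.3, 196.8], 0.85)]
0.6 [ 0.25841183 -0.59645323  0.25028346] [9.79174273e-01 2.03021531e-01 1.28910087e-05 1.83096527e-05]
```

View pics/scene0.png

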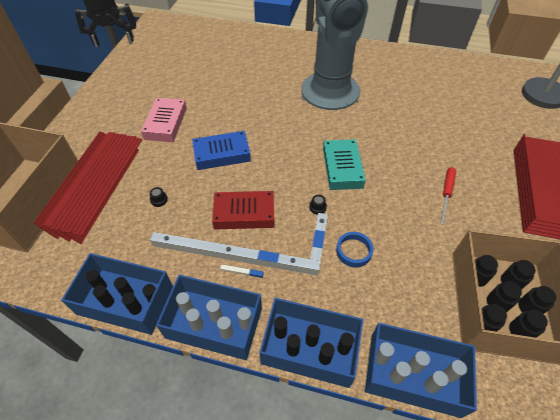

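View pics/top0.png

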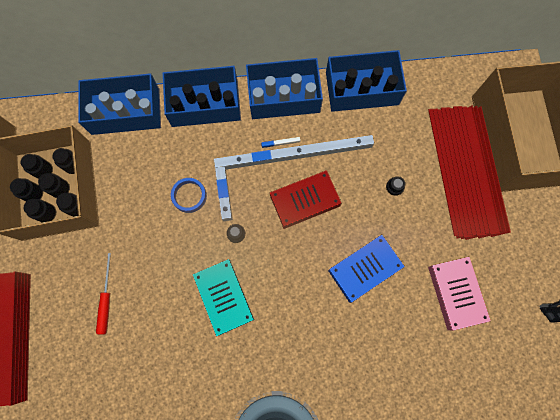

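The scene picture shows the red cover at (243,209), with the rail from (152,238) to (320,267) and the end stop up to (322,215). In the top picture the cover is at (305,199), the inside corner near (227,167), cap_left at (236,233) and cap_right at (396,186).

Possible mix-ups in the top view: blue (366,268), turquoise (223,297), pink (460,293), and the red stacks (470,170) and (12,340). I choose the single red slotted cover at (305,199) and will check it in a crop.

```bash
cat > h.py <<'E'
import numpy as np, cv2
from bench import *
P={c:camera_params(c) for c in("top","scene")}
def ray(c,uv,z):
    K,T=P[c]["K"],np.array(P[c]["camera_from_world"]); R,t=T[:3,:3],T[:3,3]
    o=-R.T@t; d=R.T@np.linalg.solve(K,[uv[0],uv[1],1.]); return (o+d*(z-o[2])/d[2])[:2]
def proj(c,X):
    p=P[c]["K"]@(np.array(P[c]["camera_from_world"])@np.append(X,1))[:3]; return p[:2]/p[2]
def cover(im,c="top",win=(245,150,360,245)):
    hsv=cv2.cvtColor(im,cv2.COLOR_RGB2HSV); h,s,v=cv2.split(hsv)
    m=(((h<6)|(h>174))&(s>150)).astype(np.uint8)
    w=np.zeros_like(m); w[win[1]:win[3],win[0]:win[2]]=1; m*=w
    m=cv2.morphologyEx(m,cv2.MORPH_CLOSE,np.ones((9,9)))
    return m
def model(x,y,a,z=(0,.036)):
    c,s=np.cos(a),np.sin(a)
    return [np.array([x+c*i-s*j,y+s*i+c*j,k]) for k in z for i,j in((-.048,-.08),(.048,-.08),(.048,.08),(-.048,.08))]
def fit(im,c,win,x0):
    """pose of cover by fitting silhouette hull of the box to the red mask"""
    from scipy.optimize import minimize
    m=cover(im,c,win).astype(float); S=4
    mb=cv2.resize(m,None,fx=S,fy=S,interpolation=cv2.INTER_LINEAR)>.5
    def cost(q):
        p=np.array([proj(c,X) for X in model(*q)]); hull=cv2.convexHull(((p+.5)*S*16).astype(np.int32))
        r=np.zeros(mb.shape,np.uint8); cv2.fillConvexPoly(r,hull,1,shift=4)
        return np.logical_xor(r>0,mb).sum()/S**2
    b=None
    for k in range(3):
        st=x0 if b is None else b.x
        d=(.015,.015,.1) if k==0 else (.003,.003,.02)
        b=minimize(cost,st,method="Nelder-Mead",options=dict(initial_simplex=[st]+[np.array(st)+np.eye(3)[i]*d[i] for i in range(3)],xatol=1e-5,fatol=.05))
    return b.x,b.fun,m.sum()
E
python3 - <<'E'
from h import *
im=cv2.imread("pics/top0.png")[:,:,::-1].copy(); sc=cv2.imread("pics/scene0.png")[:,:,::-1].copy()
cv2.imwrite("pics/crop0.png",cv2.resize(im[130:250,205:405],None,fx=4,fy=4,interpolation=cv2.INTER_CUBIC)[:,:,::-1])
x,y=ray("top",(305,199),.036); print(x,y)
q=fit(im,"top",(262,160,350,240),[x,y,.35]); print(q)
q2=fit(sc,"scene",(200,180,285,240),q[0]); print(q2)
E
```

```text
0.5637672339166622 -0.13292154675269563
(array([ 0.56902566, -0.13335326,  0.28544896]), np.float64(146.125), np.float64(2341.0))
(array([ 0.56414376, -0.13497883,  0.28013663]), np.float64(80.0), np.float64(2209.0))
```

View pics/crop0.png

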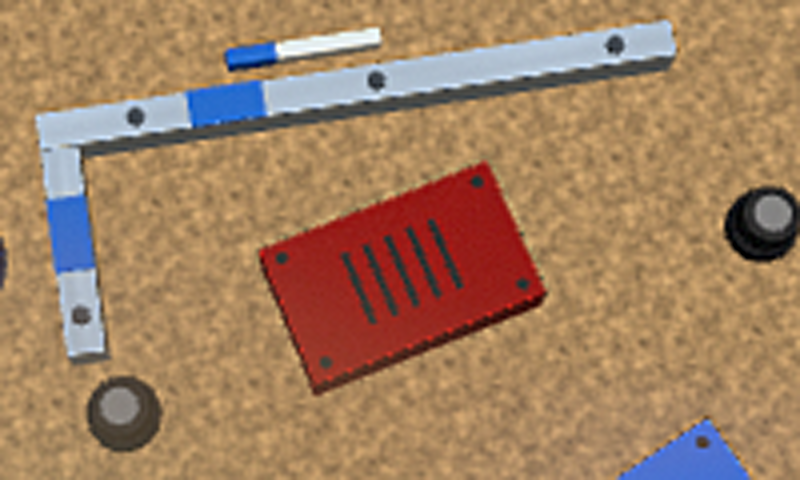

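The crop confirms the red slotted cover, at crop corners (261,250), (487,162), (545,295) and (313,383). The inside corner's top edge is near (80,149). The rail's inner top edge runs to (673,61), and the stop's to (104,350).

```bash
python3 - <<'E'
from h import *
f=lambda u,v,z:ray("top",(205+u/4-.375,130+v/4-.375),z)
C,E,S=[f(*p,.03) for p in((80,149),(673,61),(104,350))]
print("corner",C,"rail ang",np.arctan2(*(C-E)[[0,1]]*[-1,1]),np.linalg.norm(C-E),"stop ang",np.arctan2(*(C-S)[::-1]),np.linalg.norm(C-S))
K=[f(*p,.036) for p in((261,250),(487,162),(545,295),(313,383))]
print("cover",np.mean(K,0),[np.linalg.norm(K[i]-K[i-1]) for i in range(4)],K)
d=K[0]-K[1]; print(np.arctan2(-d[0],d[1])); d=K[0]-K[3];print(np.arctan2(d[1],d[0]))
for n,p in(("capL",(120,406)),("capR",(772,213))): print(n,f(*p,.034))
# scene check of corner
print([d["at"] for d in tip_of("scene","corner_stop")][:2],proj("scene",[*C,0]),proj("scene",[*C,.03]))
E
```

```text
corner [0.67346827 0.06534225] rail ang 0.05081054324263718 0.39462888749209407 stop ang 0.03777235146571689 0.1358474294409275
cover [ 0.56757045 -0.13362802] [np.float64(0.09309106832792866), np.float64(0.15760350762790043), np.float64(0.09557307217174674), np.float64(0.15837577686591064)] [array([ 0.59127103, -0.04551879]), array([ 0.63489053, -0.19696582]), array([ 0.54277604, -0.22244391]), array([ 0.5013442 , -0.06958355])]
0.2804283592195111
0.2614771071218924
capL [0.49974096 0.05262384]
capR [ 0.58206437 -0.37556018]
[[308.9, 260.4]] [308.35267676 264.31089731] [309.06879152 258.33334947]
```

```bash
cat >> h.py <<'E'
C=np.array([.6735,.0653]); TH=.048
def W(x,y): return C+np.array([[np.cos(TH),-np.sin(TH)],[np.sin(TH),np.cos(TH)]])@[x,y]
def Q(a): f=(TH+a)/2; return [np.cos(f),np.sin(f),0,0]
def at(x,y,z): return [*W(x,y),z]
def push(p0,p1,lim,z=.027,q=None,over=.012,step=.0015):
    """p0->p1 (corner frame) quickly, then small steps until force lim along the direction"""
    p0,p1=np.array(p0),np.array(p1); u=(p1-p0)/np.linalg.norm(p1-p0); w=W(*u)-C
    b=np.array(read_ft_force())
    movel(at(*p1,z),q,speed=.06); fs=[]; p=p1
    for i in range(int(over/step)+1):
        f=-(np.array(read_ft_force())-b)[:2]@w; fs.append(round(float(f),1))
        if f>lim: break
        p=p+u*step; movel(at(*p,z),q,speed=.03)
    print("forces",fs,"end",p,"t",read_time_s()); return p
E
python3 - <<'E'
from h import *
q=Q(0)
move_gripper(.05)
move_ptp(at(-.212,-.195,.15),q)
print(read_time_s(),read_finger_gap())
b=np.array(read_ft_force())
movel(at(-.212,-.195,.027),q,speed=.1); print(np.array(read_ft_force())-b)
p=push((-.212,-.195),(-.118,-.195),12,q=q,over=.02)
cv2.imwrite("pics/top1.png",cv2.resize(read_camera("top")[120:260,190:410],None,fx=3.6,fy=3.6,interpolation=cv2.INTER_CUBIC)[:,:,::-1])
E
```

```text
2.9583 0.05046884550008105
[-0.89795956 -0.36040931 -0.36967552]
forces [0.7, 0.5, 0.5, 0.3, 0.7, 1.2, 0.2, -0.1, -0.1, 0.3, 0.2, 3.9, 5.6, 7.0] end [-0.097 -0.195] t 9.5583
```

View pics/top1.png

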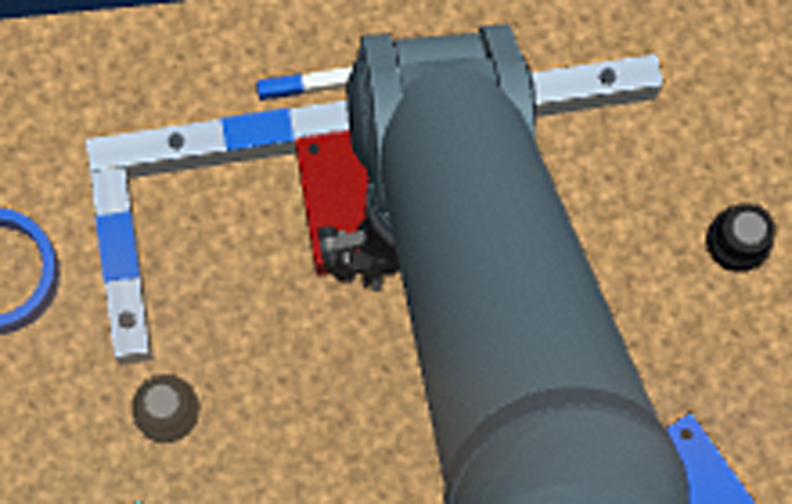

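The cover now lies against the rail (crop: its edge meets the rail at (300,138)), and the force rose at the end as expected. Next I back off, look from both cameras and push along the rail.

```bash
python3 - <<'E'
from h import *
q=Q(0)
movel(at(-.125,-.195,.027),q,speed=.1)
movel(at(-.125,-.195,.12),q,speed=.2)
qs=[(a,inverse_kinematics(at(-.055,-.33,.12),Q(a))) for a in(np.pi/2,-np.pi/2)]
print(read_qpos(),qs)
a=min((k for k in qs if k[1] is not None),key=lambda k:abs(k[1][6]-read_qpos()[6]))[0]; print(a)
move_ptp(at(-.055,-.33,.12),Q(a)); print(read_time_s())
im=read_camera("top"); sc=read_camera("scene")
cv2.imwrite("pics/two2.png",np.vstack([cv2.resize(i,None,fx=3,fy=3,interpolation=cv2.INTER_CUBIC) for i in(im[140:240,200:420],sc[200:300,140:360])])[:,:,::-1])
print(fit(im,"top",(262,140,350,240),[.612,-.13,TH])); print(fit(sc,"scene",(190,190,290,260),[.612,-.13,TH]))
print("expected",W(-.048,-.195))
E
```

```text
[ 0.37329021  0.40728572 -0.24699908  1.87633035  0.12668063  0.87297711
 -1.45843223] [(1.5707963267948966, array([ 0.69998615,  0.63809494, -0.50090297,  1.57146755,  0.34225745,
        1.02039736,  0.14945831])), (-1.5707963267948966, array([ 0.25833167,  0.58174499,  0.10862685,  1.59678617, -0.07243002,
        0.96699988, -2.70322245]))]
-1.5707963267948966
11.8
(array([ 0.63988214, -0.14087203,  0.04958768]), np.float64(104.1875), np.float64(2335.0))
(array([ 0.62136215, -0.14493533,  0.07306453]), np.float64(413.5), np.float64(2091.0))
expected [ 0.63491169 -0.13177852]
```

View pics/two2.png

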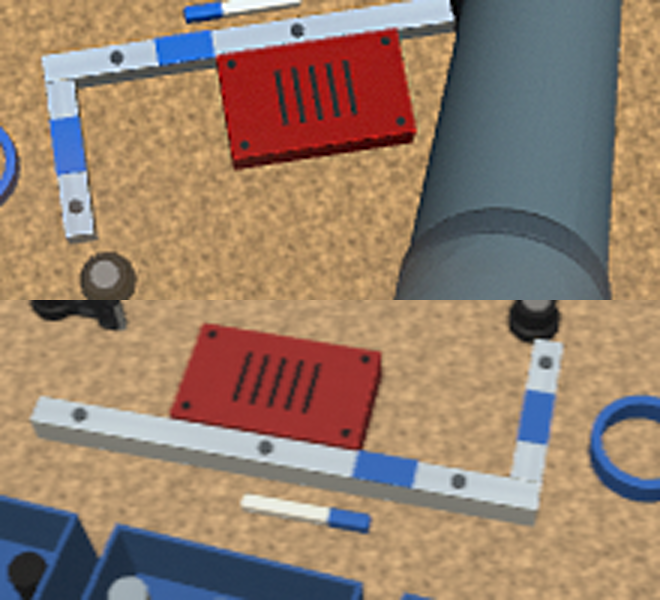

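Both views show the cover flat against the rail, with no gap at its rail edge (top crop (218,55)–(400,32)). Next is the push along the rail.

```bash
python3 - <<'E'
from h import *
q=Q(-np.pi/2)
print(inverse_kinematics(at(-.052,-.165,.027),q))
b=np.array(read_ft_force())
movel(at(-.052,-.33,.027),q,speed=.12); print(np.array(read_ft_force())-b)
p=push((-.052,-.33),(-.052,-.185),12,q=q,over=.03)
movel(at(-.052,p[1]-.025,.027),q,speed=.1)
movel(at(-.052,p[1]-.025,.13),q,speed=.2)
move_ptp(at(-.16,-.20,.13),Q(0)); print(read_time_s(), read_qpos()[6])
im=read_camera("top"); sc=read_camera("scene")
cv2.imwrite("pics/two3.png",np.vstack([cv2.resize(i,None,fx=3,fy=3,interpolation=cv2.INTER_CUBIC) for i in(im[140:240,200:420],sc[200:300,140:360])])[:,:,::-1])
E
```

```text
[-0.10816178  0.63996209  0.26229308  1.76793599 -0.22594172  0.76312897
 -2.82502632]
[-1.50222362  0.04844976  0.21634573]
forces [2.6, 2.2, 1.8, 2.3, 1.6, 2.5, 1.8, 3.1, 1.2, 2.5, 2.7, 4.4, 7.5, 7.9, 10.2, 11.8, 12.6] end [-0.052 -0.161] t 19.3917
21.7917 -1.3246003851812624
```

View pics/two3.png

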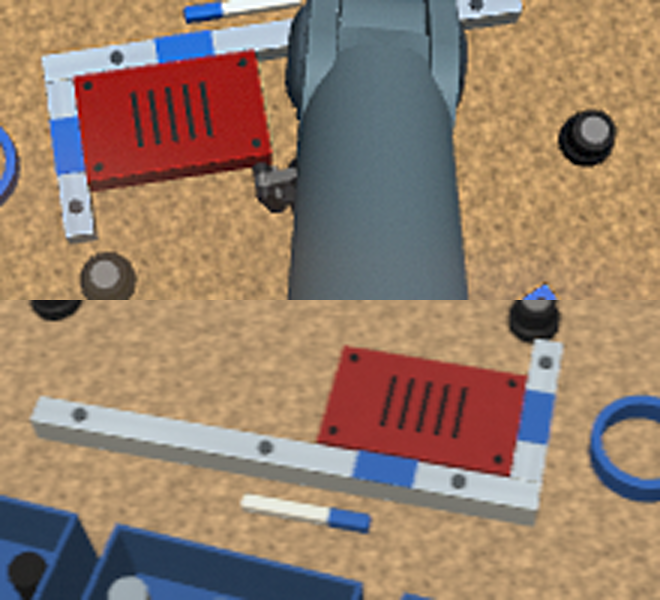

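The cover is in the corner, against both faces. One firm nudge toward the rail, kept clear of cap_left, then a last nudge at the end.

```bash
python3 - <<'E'
from h import *
q=Q(0)
move_ptp(at(-.135,-.097,.13),q)
movel(at(-.135,-.097,.027),q,speed=.1)
p=push((-.135,-.097),(-.108,-.097),14,q=q,over=.02)
movel(at(-.135,-.097,.027),q,speed=.1)
movel(at(-.135,-.097,.13),q,speed=.2)
q=Q(-np.pi/2)
move_ptp(at(-.052,-.2,.13),q)
movel(at(-.052,-.2,.027),q,speed=.1)
p=push((-.052,-.2),(-.052,-.172),12,q=q,over=.02)
movel(at(-.052,-.2,.027),q,speed=.1)
movel(at(-.052,-.2,.13),q,speed=.2)
move_ptp([.40,-.40,.25],Q(0)); print(read_time_s())
im=read_camera("top"); sc=read_camera("scene")
cv2.imwrite("pics/two4.png",np.vstack([cv2.resize(i,None,fx=4,fy=4,interpolation=cv2.INTER_CUBIC) for i in(im[145:220,200:380],sc[210:285,180:360])])[:,:,::-1])
E
```

```text
forces [0.8, 0.1, 0.3, 0.1, 2.1, 5.5, 5.9, 9.4, 12.2, 12.5, 15.2] end [-0.093 -0.097] t 26.675
forces [0.4, 0.2, 1.7, 4.3, 6.9, 7.4, 9.2, 12.0] end [-0.052  -0.1615] t 32.6167
35.575
```

View pics/two4.png

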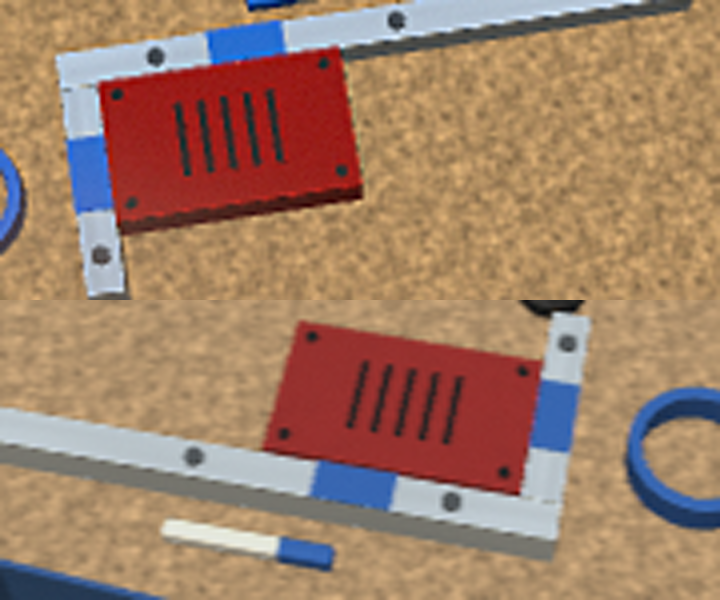

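Both views show the cover flat and tight against the rail (top crop edge (100,83)–(340,48)) and the end stop ((100,83)–(118,222)), with the hand clear.

```bash
python3 -c "
from bench import *
print(sign_off())"
```

```text
the job is handed in; nothing more can be done
None
```

I pushed the red cover flat into the corner stop, with one long side against the rail and one end against the end stop. I moved the hand clear and handed the job in at about 36 s; the final pictures show no gap, but no verdict came back.

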